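# Lock a keyhole drilling template onto the sloping board

## Robot

A 6-joint arm with a two-finger parallel gripper is mounted at the origin on the work surface. World frame = base frame: x ahead of the robot, y to its left, z up, the work surface at z = 0. Lengths are in mm, angles in rad, forces in N, time in s.
With the tool pointing down it reaches from about 350 to 875 mm from the base axis. Payload 4.2 kg.
Tool frame: the origin (TCP) lies between the finger pads; the fingertips stand 25 mm ahead of it and the grasp point (between the pads) lies 6 mm ahead of it; z points along the fingers, y is the line along which they close (so a half turn about z gives the same grasp; the last joint's range is limited). The gripper opens to 85 mm and grips with 20 to 120 N. Pads are 22 mm wide; open, the fingers measure 114 mm over their backs; the gripper's body (76 mm by 85 mm) begins 54 mm behind the grasp point. The pads swing forward as they close: fully open they stand 13 mm farther back than shut.
Start: joints at [-0.924, 0.385, 0.008, 0, -1.194, -0.259], TCP at [236.359, -578.562, 256.312] pointing down, gripper open.
Joint ranges: [-3.14, 3.14], [-1.21, 2.06], [-1.07, 1.41], [-3.16, 2.05], [-2.99, -0.16], [-3.1, 3.1]. Speed limits (rad/s): [2.79, 2.79, 3.14, 3.14, 3.14, 3.14].

## Interface

Orientations are given as a unit quaternion [x, y, z, w].
In Python, from bench import arm gives the robot as it stands.
- The arm moves only by the shell command python3 -m pendant 'ROWS'. ROWS is JSON, a list of rows, each a list of 7 numbers: the shift along the tool's x, y, z in m, then the turn, a rotation vector about the tool's x, y, z in degrees, then the finger opening in m, from 0 to 0.0854. In form: [[x, y, z, wx, wy, wz, fingers], ...]. A call has 1 to 12 rows; each row shifts and turns the commanded pose from where the row before left it, along the tool's axes as they then stand; what a row does not reach is not made up. A row lasts 1/10 s, in which the tool goes at most 50 mm and 8.59 degrees, less where a joint would pass 70% of its speed; a pose out of reach is approached as far as the arm can. A call is refused whole if a number of a shift passes 0.05 or a number of a turn 8.59, either way. A call with a gripper value outside its range is refused whole. The fingers move at their own pace and stop on an object; the grip force is fixed at half the most. Time passes only in rows, so rows that do not move let the fingers close. It gives the time, the measured TCP pose, the force, the opening and the grip force at its end, in the units of the state.
- arm.read_state(): the state, without advancing time (a new reading comes with each control period).
- arm.get_image(name): name is "scene" or "top"; returns a dict with "image" (400x640x3 uint8, red, green, blue), "fx", "fy", "cx", "cy" (pixels), "k1" (the pictures are not rectified: a ray, as slopes to the right and down, at radius r is drawn at 1 + k1 r^2 times it, then the intrinsics apply), "xyz" and "rotation" of the camera in the world. Camera axes: x right, y down, z forward; pixel columns grow to the right and rows downward; lengths in mm; the calibration is good to about 2 mm. A picture is of the moment at which its call begins. There is no depth.
- arm.job_done(): hands the job in; it is judged then, once.
The state is a dict: "clock": time; "joints": joint angles; "joint_vel": joint speeds; "joint_efforts": joint torques, N m; "position": TCP position; "ee_rot": TCP orientation; "contact_force": force on the tool from outside, world axes, zero at the start; "wrist_torque": the same for the moment, N m; "gripper_width": finger opening in mm; "grasp_force": force on a finger pad.
Only numpy, scipy, OpenCV 4.12 (cv2) and the standard library are available. Lean on these libraries where they do the work, as an engineer would, in place of code of your own. Each camera call takes 0.05 s, during which the arm holds its last target. There are 200 camera calls.

## Task

Pick up the red drilling template by its wooden handle and put it on the sloping board: lower the big end of its keyhole over the head of the steel stud until the template lies flat on the board, then slide it down the slope until it is fully home, and leave it hanging there straight. The stud has been set by hand somewhere along its cross slot, so feel for it gently and never force the template against the board or the stud; leave the cup, drill, bottle and offcut where they are.

Things in the scene. Friction and masses are not known exactly. Their poses are not given: they have to be found in the camera images.
- plate: Red template plate, 170 (x) x 110 (y) x 8 (z) mm, about 0.3 kg, loose, starts flat on the table. Origin: centre of its underside; z up out of the plate, x along its length towards the keyhole end. Four small steel drill bushes are only decoration.
- handle (a point): Centre of the top of the plate's wooden handle, at (-15, 0, 42) mm in the plate's frame. The handle is a block 60 mm long (plate x) x 24 mm wide (plate y), rising 34 mm above the plate's top face; the fingers close across the 24 mm. A firm grip (about 40 N) keeps it from turning.
- keyhole (a point): Centre of the keyhole's big end at the plate's top face: (40, 0, 8) mm in the plate's frame. The keyhole goes right through the plate: a big end 22 mm across and, from it, a slot 11 mm wide running towards plate +x and ending at plate x = 67.5 mm.
- board: Wooden board, 260 x 220 x 18 mm, on rubber mounts on a fixed stand: pressed square to its face it gives 1 mm per 3 N. Its face slopes 25 degrees, low edge on the robot's side. Origin: on the face at the right-hand end of the stud's dark cross slot, some 125 mm above the table; x points up the slope, y across it, z out of the face. The face spans x = -180 to +80, y = -110 to +110 mm.
- stud_slot (a point): Right-hand end of the 35 mm cross slot (board y 0 to 35 mm), 16 mm above the face: (0, 0, 16) mm in the board's frame. A steel stud square to the face and fixed to the board stands at board x = 0, y from +4 to +31 mm; y is not measured: see or feel it. Neck 8 mm, head 16 mm across, its underside 11 mm, top 16 mm above the face. Fully home, slot's end on neck: plate origin at board x = -63.5 mm.
- cup: Bystander: yellow takeaway cup, 82 mm across, 110 mm high; origin under its centre.
- drill: Bystander: red and black cordless drill lying on its side, about 250 x 210 x 60 mm; origin under its motor case.
- glue: Bystander: white bottle with blue cap and label, 60 mm across, 160 mm high; origin under its centre.
- offcut: Bystander: light plywood offcut, 100 x 60 x 18 mm, lying flat; origin under its centre.

How it is judged:
By the outcome, as a careful person would: the job done as asked, in the order asked, and still so for the second after the job is handed in, with the robot touching nothing.
It also fails if it takes over 67 s, if anything falls off the work surface, if the arm or the gripper's body presses on something with over 40 N, if the wrist force passes 120 N, or if a joint passes its speed limit or range.

## Working session

There is one attempt and no reset: what is moved stays moved. The work goes in short steps, Python scripts to look and compute and a shell command to move; the robot and the scene stay as the last step left them, time stands still between calls to the robot, and variables do not carry over. Pictures are saved under pics/ and viewed, at most 10 in all, crops included, and the job is handed in when it is done.

```bash
ls; mkdir -p pics; python3 - <<'E'
from bench import arm
import cv2
print(arm.read_state())
for n in("scene","top"):
    d=arm.get_image(n); cv2.imwrite(f"pics/{n}0.png",d.pop("image")[:,:,::-1]); print(n,d)
E
```

```text
pics
{'clock': 0.0, 'joints': array([-9.24383662e-01,  3.85535404e-01,  6.60663936e-03, -5.19285821e-04,
       -1.19400516e+00, -2.58554954e-01]), 'joint_vel': array([ 0.0007948 , -0.00042016,  0.00221023, -0.00014136, -0.00011637,
        0.00040927]), 'joint_efforts': array([-8.87618498e-04, -3.92286623e+01,  1.88396949e+01,  4.18623760e+00,
       -4.72420346e-03,  1.65929708e-05]), 'position': array([ 236.16834067, -578.07433397,  255.22378161]), 'ee_rot': array([-1.92621468e-01,  9.81272526e-01,  1.06674524e-03, -2.50238030e-04]), 'contact_force': array([ 0.28081765, -1.03457195, -0.07860909]), 'wrist_torque': array([-0.02578715,  0.03903463, -0.08649634]), 'grasp_force': 0.0, 'gripper_width': 85.24472125182402}
scene {'fx': 362.72364336202526, 'fy': 362.72364336202526, 'cx': 314.6759811747133, 'cy': 195.15929784444015, 'k1': -0.02647425402640254, 'xyz': array([1402.73697008, -350.72990267, 1138.98348308]), 'rotation': array([ 0.79256391,  0.49907212, -0.17915689, -0.30111838])}
top {'fx': 423.2441703647638, 'fy': 423.2441703647638, 'cx': 318.19955394697416, 'cy': 195.6537789685708, 'k1': 0.008354101575694562, 'xyz': array([ 314.95337844,   58.72245635, 1503.06354238]), 'rotation': array([ 0.73585157, -0.66952913,  0.07047526, -0.07270795])}
```

View pics/scene0.png

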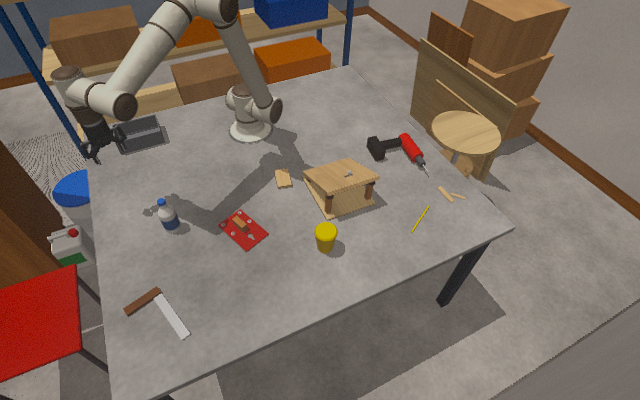

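View pics/top0.png

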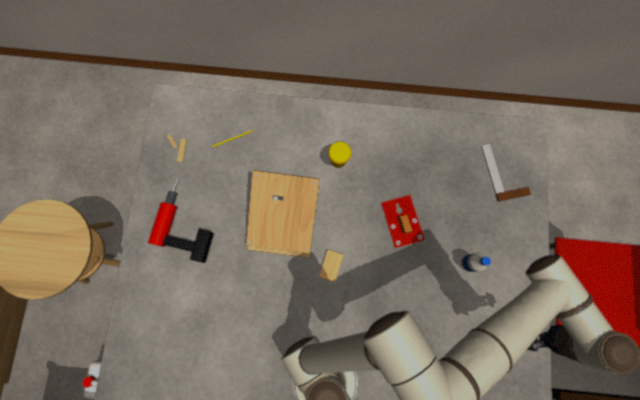

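The template is at top (403,221) / scene (243,229) and the board at top (283,213) / scene (342,175). The stud is at about top (278,198). Next: enlarged crops.

```bash
python3 - <<'E'
import cv2,numpy as np
def crop(im,x,y,w,h,s):return cv2.resize(im[y:y+h,x:x+w],None,fx=s,fy=s,interpolation=cv2.INTER_CUBIC)
def grid(c,x,y,s):
    for i in range(0,c.shape[1]//s,10):
        cv2.line(c,(i*s,0),(i*s,6),(0,255,0),1); cv2.putText(c,str(x+i),(i*s,16),0,.35,(0,255,0),1)
    for i in range(0,c.shape[0]//s,10):
        cv2.line(c,(0,i*s),(6,i*s),(0,255,0),1); cv2.putText(c,str(y+i),(8,i*s+4),0,.35,(0,255,0),1)
    return c
t=cv2.imread("pics/top0.png");s=cv2.imread("pics/scene0.png")
a=grid(crop(t,240,160,90,100,6),240,160,6);b=grid(crop(t,375,190,40,100,6)*0+0,0,0,6)
p=grid(crop(t,375,185,60,75,8),375,185,8)
P=np.zeros((600,540+0,3),np.uint8)
cv2.imwrite("pics/c_board.png",a);cv2.imwrite("pics/c_plate.png",p)
u=grid(crop(s,295,150,95,70,8),295,150,8);cv2.imwrite("pics/c_sb.png",u)
cv2.imwrite("pics/c_sp.png",grid(crop(s,212,200,64,56,10),212,200,10))
E
```

```text
(no output)
```

View pics/c_board.png

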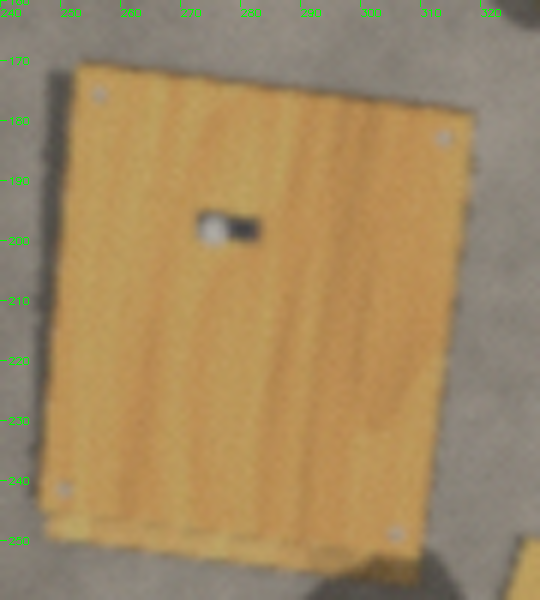

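View pics/c_plate.png

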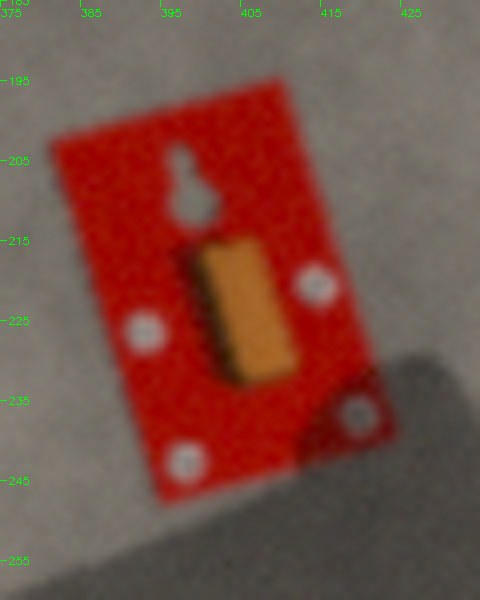

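View pics/c_sb.png

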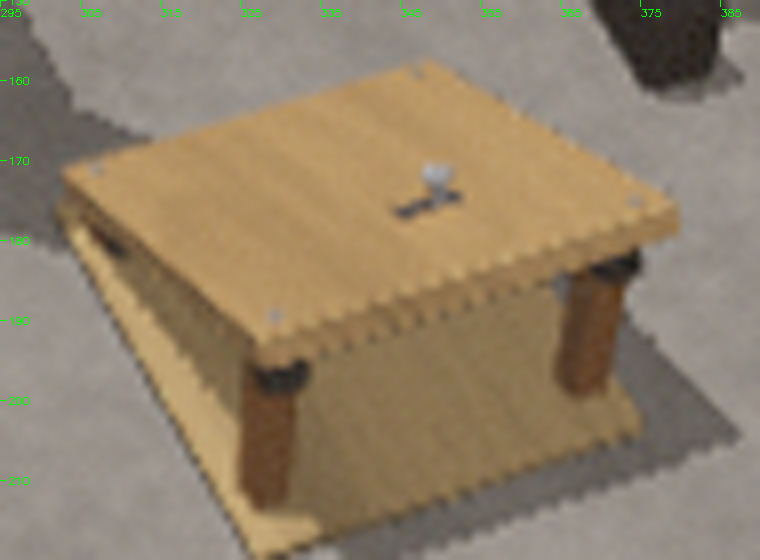

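Board face corners in top: (252.8,170.3), (318.8,178.7), (309.2,252.8), (247,245), with the stud head at (275.5,198.2) and the slot's right end at (283.3,198.2). Plate corners in top: (381.3,202.9), (410.4,195), (424.8,239.4), (395.4,247.9). In the scene view the board corners are (303,171.5), (348.8,157.5), (379.8,175.6), (327.3,193.1), and the head is at (349.6,171.8).

```bash
cat > h.py <<'E'
import numpy as np
from scipy.spatial.transform import Rotation as R
from scipy.optimize import least_squares
C={'scene':(362.7236,314.676,195.1593,-0.026474,[1402.737,-350.7299,1138.9835],[0.79256391,0.49907212,-0.17915689,-0.30111838]),
'top':(423.2442,318.19955,195.65378,0.0083541,[314.95338,58.722456,1503.06354],[0.73585157,-0.66952913,0.07047526,-0.07270795])}
def proj(n,P):
    f,cx,cy,k,t,q=C[n]
    p=R.from_quat(q).inv().apply(np.atleast_2d(P)-t); s=p[:,:2]/p[:,2:]
    return s*(1+k*(s**2).sum(1,keepdims=True))*f+[cx,cy]
def boardR(yaw): return R.from_euler('z',yaw)*R.from_euler('y',-25,degrees=True)
E
cat > fit.py <<'E'
from h import *
# board: corners HL,HR,LR,LL, slot right end
bp=np.array([[80,110,0],[80,-110,0],[-180,-110,0],[-180,110,0],[0,0,0.]])
bt=np.array([[252.8,170.3],[318.8,178.7],[309.2,252.8],[247,245],[283.3,198.2]])
bs=np.array([[379.75,175.6],[327.3,193.1],[303,171.5],[348.75,157.5],[344.5,176.5]])
f=lambda v:np.r_[(proj('top',boardR(v[3]).apply(bp)+v[:3])-bt).ravel(),(proj('scene',boardR(v[3]).apply(bp)+v[:3])-bs).ravel()]
r=least_squares(f,[500,100,125,0.]);print('board',r.x,np.round(r.fun.reshape(2,-1,2),1).tolist())
v=r.x
ht=np.array([275.5,198.2]);hs=np.array([349.6,171.8])
g=lambda y:np.r_[proj('top',boardR(v[3]).apply([0,y[0],16])+v[:3])[0]-ht,proj('scene',boardR(v[3]).apply([0,y[0],16])+v[:3])[0]-hs]
r2=least_squares(g,[17.]);print('stud y',r2.x,r2.fun)
# plate
pp=np.array([[85,55,8],[85,-55,8],[-85,-55,8],[-85,55,8],[40,0,8],[-15,0,42.]])
pt=np.array([[381.3,202.9],[410.4,195],[424.75,239.4],[395.4,247.9],[399.25,210],[406.1,223.5]])
k=lambda v:(proj('top',R.from_euler('z',v[2]).apply(pp)+[v[0],v[1],0])-pt).ravel()
r3=least_squares(k,[450,-200,0.]);print('plate',r3.x,np.round(r3.fun.reshape(-1,2),1).tolist())
x,y,a=r3.x;print('handle',R.from_euler('z',a).apply([-15,0,42])+[x,y,0], 'scene proj handle',proj('scene',R.from_euler('z',a).apply([[-15,0,42],[40,0,8]])+[x,y,0]))
from bench import arm
s=arm.read_state();print('tool rpy matrix',R.from_quat(s['ee_rot']).as_matrix().round(3))
E
python3 fit.py
```

```text
board [ 5.80233589e+02  1.93867152e+02  1.22068528e+02 -3.45680449e-02] [[[-1.0, -0.3], [-0.6, -0.3], [0.0, -0.2], [-1.4, -0.7], [-0.7, -0.5]], [[-0.8, 0.1], [-0.9, -0.3], [-1.4, 0.0], [-1.0, 0.1], [-0.8, 0.9]]]
stud y [23.80403613] [-0.73401795 -0.26497184 -0.9859978   0.08621505]
plate [ 5.58893771e+02 -2.31100003e+02  3.63785842e-01] [[-0.2, -0.5], [-0.2, -0.6], [0.3, 0.4], [-0.0, 0.2], [0.2, 0.3], [0.0, 0.2]]
handle [ 544.87542371 -236.43722613   42.        ] scene proj handle [[237.38089241 220.94748887]
 [247.94599708 234.50347148]]
tool rpy matrix [[-0.926 -0.378 -0.001]
 [-0.378  0.926  0.002]
 [ 0.     0.002 -1.   ]]
```

View pics/c_sp.png

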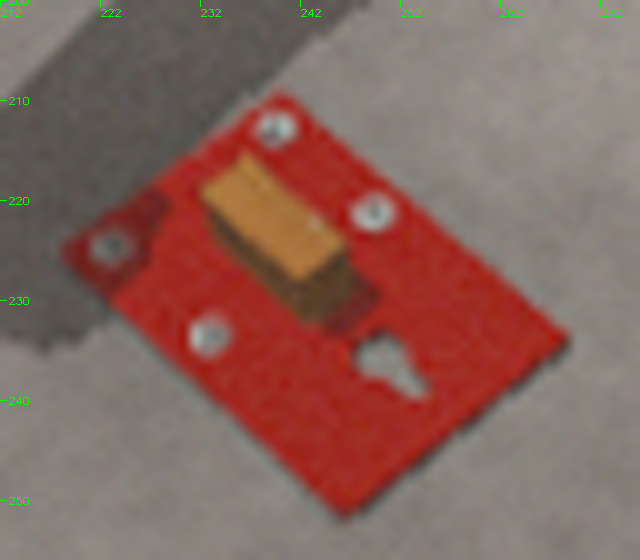

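```bash
cat > fit2.py <<'E'
exec(open('fit.py').read().split('# plate')[0].replace('r=least','bt-=.43;bs-=.43\nr=least').replace('g=lambda','ht-=.43;hs-=.43\ng=lambda'))
pp=np.array([[85,55,8],[85,-55,8],[-85,-55,8],[-85,55,8],[40,0,8],[-15,0,42.]])
pt=np.array([[381.3,202.9],[410.4,195],[424.75,239.4],[395.4,247.9],[399.25,210],[406.1,223.5]])-.43
ps=np.array([[269,234],[246.5,251.8],[218.5,225],[240.2,209],[250.3,235.7],[239.3,221.7]])-.45
for w in ([1,0],[0,1],[1,1]):
    k=lambda v:np.r_[w[0]*(proj('top',R.from_euler('z',v[2]).apply(pp)+[v[0],v[1],0])-pt).ravel(),w[1]*(proj('scene',R.from_euler('z',v[2]).apply(pp)+[v[0],v[1],0])-ps).ravel()]
    r3=least_squares(k,[550,-200,0.3]);print('plate',r3.x,np.round(r3.fun.reshape(2,-1,2),1).tolist())
    f=lambda v:np.r_[w[0]*(proj('top',boardR(v[3]).apply(bp)+v[:3])-bt).ravel(),w[1]*(proj('scene',boardR(v[3]).apply(bp)+v[:3])-bs).ravel()]
    r=least_squares(f,[500,100,125,0.]);print('board',r.x)
E
python3 fit2.py
```

```text
board [ 5.80425344e+02  1.93868749e+02  1.24941487e+02 -3.47424894e-02] [[[-0.7, -0.2], [-0.1, -0.1], [0.4, 0.1], [-1.1, -0.4], [-0.4, -0.3]], [[-0.3, 0.0], [-0.4, -0.4], [-0.9, 0.0], [-0.5, 0.1], [-0.3, 0.8]]]
stud y [23.74588786] [-0.36286007 -0.0626311  -0.4795364   0.03160945]
plate [ 5.60289650e+02 -2.29496121e+02  3.63923285e-01] [[[-0.2, -0.5], [-0.2, -0.6], [0.3, 0.4], [-0.0, 0.2], [0.2, 0.3], [0.0, 0.1]], [[-0.0, -0.0], [-0.0, -0.0], [-0.0, -0.0], [-0.0, -0.0], [-0.0, -0.0], [-0.0, -0.0]]]
board [ 5.81505619e+02  1.93478474e+02  1.15727083e+02 -3.39220175e-02]
plate [ 5.63952858e+02 -2.25893317e+02  3.56970840e-01] [[[-0.0, -0.0], [-0.0, -0.0], [-0.0, -0.0], [-0.0, -0.0], [-0.0, -0.0], [-0.0, -0.0]], [[0.0, -0.2], [-0.1, -0.2], [-0.4, 0.2], [0.4, 0.3], [-0.2, -0.2], [0.3, 0.2]]]
board [ 5.76924754e+02  1.98276315e+02  1.20373075e+02 -3.61311159e-02]
plate [ 5.6165388e+02 -2.2776841e+02  3.6114219e-01] [[[-0.6, -1.0], [-0.6, -1.0], [-0.2, 0.0], [-0.6, -0.2], [-0.2, -0.2], [-0.5, -0.3]], [[-0.6, -0.6], [-0.7, -0.5], [-1.1, 0.0], [-0.3, 0.0], [-0.8, -0.5], [-0.4, -0.1]]]
board [ 5.80425344e+02  1.93868749e+02  1.24941487e+02 -3.47424894e-02]
```

```bash
cat > go.py <<'E'
from h import *
from bench import arm
def delta(pos,Rt):
    s=arm.read_state();Rc=R.from_quat(s['ee_rot'])
    d=Rc.inv().apply(np.array(pos)-s['position']);w=(Rc.inv()*Rt).as_rotvec(degrees=True)
    print('t',round(s['clock'],2),'shift mm',d.round(1),'turn',w.round(2),'F',s['contact_force'].round(1),'T',s['wrist_torque'].round(2),'w',round(s['gripper_width'],1),'g',round(s['grasp_force'],1))
def down(yaw): # tool x = -(x at yaw), z down
    c,n=np.cos(yaw),np.sin(yaw);return R.from_matrix(np.array([[-c,-n,0],[-n,c,0],[0,0,-1]]).T)
E
python3 -m pendant '[[-0.038,0.0183,0,0,0,0.2,0.0854],[-0.038,0.0183,0,0,0,0.2,0.0854],[-0.038,0.0183,0,0,0,0.2,0.0854],[-0.038,0.0183,0,0,0,0.2,0.0854],[-0.038,0.0183,0,0,0,0.2,0.0854],[-0.038,0.0183,0,0,0,0.2,0.0854],[-0.038,0.0183,0,0,0,0.2,0.0854],[-0.038,0.0183,0,0,0,0,0.0854],[-0.038,0.0183,0,0,0,0,0.0854],[-0.038,0.0183,0,0,0,0,0.0854],[-0.038,0.0183,0,0,0,0,0.0854],[0,0,0,0,0,0,0.0854]]'
python3 -c "
from go import *
delta([547.4,-233.5,40],down(np.radians(20.75)))"
```

```text
clock: 1.3
position: [555.2, -235.7, 255.3]
ee_rot: [-0.183, 0.983, 0.0, -0.0]
contact_force: [-0.2, -0.4, -0.3]
gripper_width: 85.7
grasp_force: 0.0
t 1.3 shift mm [  6.5   4.7 215.3] turn [ 0.04 -0.01  0.36] F [-0.2 -0.4 -0.3] T [-0.03  0.03 -0.01] w 85.7 g 0.0
```

```bash
python3 -m pendant '[[0.0065,0.0047,0.03,0,0,0.36,0.0854],[0,0,0.04,0,0,0,0.0854],[0,0,0.04,0,0,0,0.0854],[0,0,0.025,0,0,0,0.0854],[0,0,0,0,0,0,0.0854],[0,0,0,0,0,0,0.0854]]'
python3 - <<'E'
from go import *
import cv2
delta([547.4,-233.5,40],down(np.radians(20.75)))
a=arm.get_image('scene')['image'][:,:,::-1];b=arm.get_image('top')['image'][:,:,::-1]
cv2.imwrite('pics/g1.png',np.hstack([cv2.resize(a[180:260,205:285],(400,400),interpolation=2),cv2.resize(b[180:260,360:440],(400,400),interpolation=2)]))
E
```

```text
clock: 1.9
position: [544.9, -237.4, 121.6]
ee_rot: [-0.178, 0.984, -0.0, -0.0]
contact_force: [0.1, 0.2, 0.9]
gripper_width: 85.8
grasp_force: 0.0
t 1.9 shift mm [-3.8  2.8 81.6] turn [-0.02 -0.03 -0.28] F [0.1 0.2 0.9] T [-0.07 -0.05 -0.03] w 85.8 g 0.0
```

View pics/g1.png

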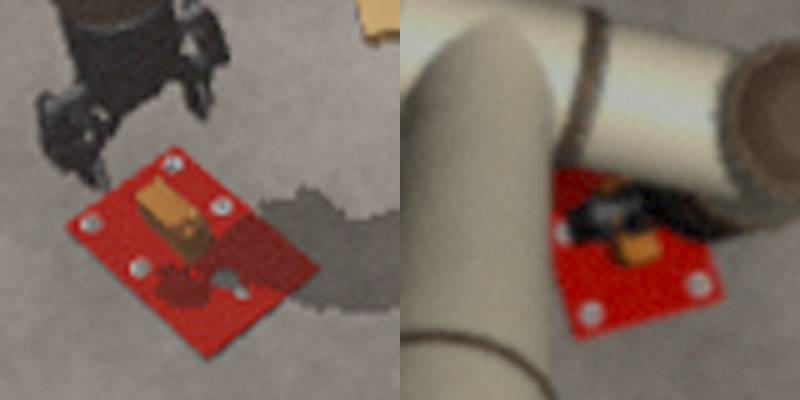

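The fingers straddle the handle: in the left half the tips are at (100,185) and (205,110), with the handle at (172,215) below them. I'll descend with a small correction.

```bash
python3 -m pendant '[[-0.0038,0.0028,0.02,0,0,-0.28,0.0854],[0,0,0.025,0,0,0,0.0854],[0,0,0.02,0,0,0,0.0854],[0,0,0.01,0,0,0,0.0854],[0,0,0.005,0,0,0,0.0854],[0,0,0,0,0,0,0.0854],[0,0,0,0,0,0,0.0854]]'
python3 -c "
from go import *
delta([547.4,-233.5,40],down(np.radians(20.75)))"
```

```text
clock: 2.7
position: [548.2, -233.2, 42.6]
ee_rot: [-0.18, 0.984, -0.0, 0.001]
contact_force: [1.3, 0.1, 0.6]
gripper_width: 85.2
grasp_force: 0.0
t 2.7 shift mm [0.9 0.  2.6] turn [-0.08  0.11  0.  ] F [1.3 0.1 0.6] T [-0.03 -0.01  0.03] w 85.2 g 0.0
```

```bash
python3 -m pendant '[[0,0,0.001,0,0,0,0.06],[0,0,0,0,0,0,0.035],[0,0,0,0,0,0,0.01],[0,0,0,0,0,0,0],[0,0,0,0,0,0,0],[0,0,0,0,0,0,0],[0,0,0,0,0,0,0],[0,0,0,0,0,0,0],[0,0,0,0,0,0,0]]'
python3 -c "
from go import *
delta([547.4,-233.5,40],down(np.radians(20.75)))"
```

```text
clock: 3.6
position: [547.7, -233.1, 40.7]
ee_rot: [-0.18, 0.984, -0.0, 0.0]
contact_force: [-1.1, 0.4, 4.1]
gripper_width: 23.0
grasp_force: 61.0
t 3.6 shift mm [ 0.4 -0.3  0.7] turn [-0.03  0.04 -0.  ] F [-1.1  0.4  4.1] T [-0.01  0.03  0.02] w 23.0 g 61.0
```

```bash
cat >> go.py <<'E'
BO=np.array([580.4,193.9,125.]);BR=boardR(-0.0347)
TR=R.from_matrix(BR.as_matrix()@np.diag([-1,1,-1.]))
def board(px,py,h,off=-15,tz=40.7,yaw=0): # plate origin in board, TCP target
    return BO+BR.apply([px+off,py,h+tz]), TR
def where(off=-15,tz=40.7):
    s=arm.read_state();p=BR.inv().apply(s['position']-BO)-[off,0,tz]
    e=(TR.inv()*R.from_quat(s['ee_rot'])).as_rotvec(degrees=True)
    print('t',round(s['clock'],2),'plate in board',p.round(1),'rot err(tool)',e.round(2),'F board',BR.inv().apply(s['contact_force']).round(1),'T',s['wrist_torque'].round(2),'w',round(s['gripper_width'],1),'g',round(s['grasp_force'],1))
E
python3 -m pendant '[[0,0,-0.01,0,0,0,0],[0,0,-0.025,0,0,0,0],[0,0,-0.04,0,0,0,0],[0,0,-0.04,0,0,0,0],[0,0,-0.04,0,0,0,0],[0,0,-0.025,0,0,0,0],[0,0,0,0,0,0,0]]'
python3 -c "
from go import *
p,r=board(-40,23.7,60);print(p); delta(p,r);delta(p,down(-.0347));where()"
```

```text
clock: 4.3
position: [548.7, -233.3, 224.3]
ee_rot: [-0.18, 0.984, -0.001, 0.004]
contact_force: [0.4, 0.1, -2.7]
gripper_width: 23.2
grasp_force: 60.4
[488.87326386 220.79152871 193.02118976]
t 4.3 shift mm [-104.7  446.    30.2] turn [  4.81 -24.26  22.4 ] F [ 0.4  0.1 -2.7] T [ 0.03 -0.08 -0.01] w 23.2 g 60.4
t 4.3 shift mm [-104.7  446.    30.2] turn [-0.15  0.41 22.74] F [ 0.4  0.1 -2.7] T [ 0.03 -0.08 -0.01] w 23.2 g 60.4
t 4.3 plate in board [  41.7 -428.1   56.4] rot err(tool) [ -4.81  24.26 -22.4 ] F board [-0.8  0.1 -2.6] T [ 0.03 -0.08 -0.01] w 23.2 g 60.4
```

```bash
python3 -m pendant '[[0,0,0,0,0,7.5,0],[0,0,0,0,0,7.6,0],[0,0,0,0,0,7.5,0],[0.006,0.02,0,0,0,0,0],[0.006,0.035,0,0,0,0,0],[0.006,0.045,0,0,0,0,0],[0.006,0.045,0,0,0,0,0],[0.006,0.045,0,0,0,0,0],[0.006,0.045,0,0,0,0,0],[0.006,0.045,0,0,0,0,0],[0.006,0.045,0,0,0,0,0],[0.006,0.045,0,0,0,0,0]]'
python3 -m pendant '[[0.004,0.04,0,0,0,0,0],[0.002,0.025,0,0,0,0,0],[0,0,0,0,-6,0,0],[0,0,0,0,-8,0,0],[0,0,0,0,-8,0,0],[0,0,0,0,-3,0,0],[0,0,0,0,0,0,0],[0,0,0,0,0,0,0],[0,0,0,0,0,0,0],[0,0,0,0,0,0,0]]'
python3 -c "
from go import *
p,r=board(-40,23.7,40);delta(p,r);where()"
```

```text
clock: 5.5
position: [503.2, 139.8, 217.9]
ee_rot: [0.017, 1.0, -0.001, -0.002]
contact_force: [1.4, -0.4, -3.9]
gripper_width: 23.0
grasp_force: 60.2
clock: 6.5
position: [504.5, 201.9, 221.2]
ee_rot: [0.019, 0.979, -0.006, 0.204]
contact_force: [0.5, -0.2, -3.2]
gripper_width: 23.1
grasp_force: 60.3
t 6.5 shift mm [25.7 18.5 39.2] turn [-0.33 -1.4  -0.11] F [ 0.5 -0.2 -3.2] T [0.05 1.23 0.02] w 23.1 g 60.3
t 6.5 plate in board [-13.3   5.3  78.7] rot err(tool) [0.33 1.4  0.11] F board [-0.9 -0.2 -3.1] T [0.05 1.23 0.02] w 23.1 g 60.3
```

```bash
python3 -m pendant '[[0.006,0.005,0,-0.33,-1.4,-0.1,0],[0.01,0.007,0.01,0,0,0,0],[0.0097,0.0065,0.015,0,0,0,0],[0,0,0.013,0,0,0,0],[0,0,0,0,0,0,0],[0,0,0,0,0,0,0],[0,0,0,0,0,0,0],[0,0,0,0,0,0,0]]'
python3 - <<'E'
from go import *
import cv2
p,r=board(-40,23.7,40);delta(p,r);where()
a=arm.get_image('scene')['image'][:,:,::-1];b=arm.get_image('top')['image'][:,:,::-1]
cv2.imwrite('pics/h1.png',np.hstack([cv2.resize(a[130:210,300:380],(400,400),interpolation=2),cv2.resize(b[160:240,245:325],(400,400),interpolation=2)]))
s=arm.read_state();Rp=R.from_quat(s['ee_rot'])*R.from_matrix(np.diag([-1,1,-1.]));o=s['position']-Rp.apply([-15,0,40.7])
pts=Rp.apply([[85,55,8],[85,-55,8],[-85,-55,8],[-85,55,8],[40,0,8]])+o
for n,c in(('scene',(300,130)),('top',(245,160))): print(n,((proj(n,pts)-c+.5)*5-.5).round().tolist(), 'stud',((proj(n,BO+BR.apply([[0,23.7,16]]))-c+.5)*5-.5).round())
E
```

```text
clock: 7.3
position: [500.6, 218.6, 183.8]
ee_rot: [0.015, 0.978, -0.003, 0.21]
contact_force: [-0.4, -0.0, -3.2]
gripper_width: 22.9
grasp_force: 60.1
t 7.3 shift mm [6.7 1.8 6.8] turn [ 0.12 -0.78  0.24] F [-0.4 -0.  -3.2] T [ 0.06  1.28 -0.01] w 22.9 g 60.1
t 7.3 plate in board [-33.2  21.9  46.7] rot err(tool) [-0.12  0.78 -0.24] F board [-1.7 -0.1 -2.7] T [ 0.06  1.28 -0.01] w 22.9 g 60.1
scene [[334.0, 164.0], [203.0, 205.0], [111.0, 141.0], [231.0, 105.0], [242.0, 166.0]] stud [[245. 209.]]
top [[66.0, 116.0], [238.0, 137.0], [211.0, 392.0], [44.0, 371.0], [145.0, 195.0]] stud [[151. 191.]]
```

View pics/h1.png

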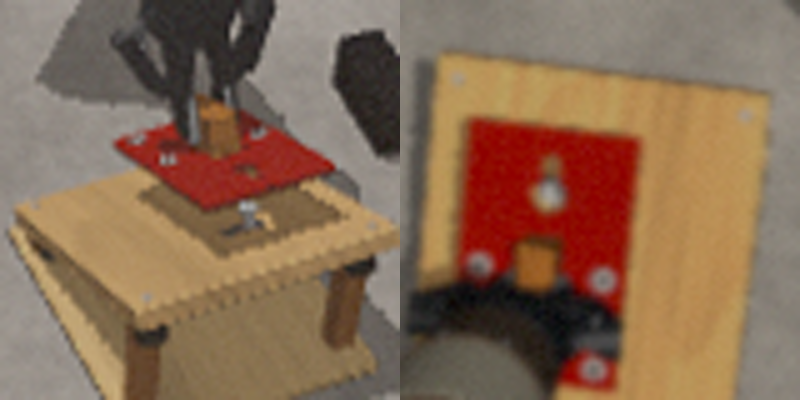

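Top half: the hole at about (149,192) surrounds the stud head on the camera ray, close to the model. The plate sits about 2 mm further to -y than modelled. Next I'll correct that, go down to just above the head, and segment the hole and stud numerically.

```bash
python3 -m pendant '[[0.004,0.0018,0,0.12,-0.78,0.24,0],[0.004,0.0017,0.008,0,0,0,0],[0,0,0.01,0,0,0,0],[0,0,0.006,0,0,0,0],[0,0,0,0,0,0,0],[0,0,0,0,0,0,0],[0,0,0,0,0,0,0],[0,0,0,0,0,0,0]]'
python3 - <<'E'
from go import *
import cv2
p,r=board(-41.2,25.4,22);delta(p,r);where()
a=arm.get_image('scene')['image'][:,:,::-1];b=arm.get_image('top')['image'][:,:,::-1]
cv2.imwrite('pics/h2.png',np.hstack([cv2.resize(a[150:190,325:365],(400,400),interpolation=2),cv2.resize(b[180:220,255:295],(400,400),interpolation=2)]))
cv2.imwrite('pics/h2a.png',a);cv2.imwrite('pics/h2b.png',b)
E
```

```text
clock: 8.2
position: [508.8, 219.3, 170.8]
ee_rot: [0.013, 0.979, -0.003, 0.204]
contact_force: [-0.5, -0.2, -3.4]
gripper_width: 22.7
grasp_force: 60.4
t 8.2 shift mm [9.6 2.5 9.7] turn [ 0.11 -1.49  0.42] F [-0.5 -0.2 -3.4] T [0.05 1.22 0.04] w 22.7 g 60.4
t 8.2 plate in board [-31.3  22.9  31.4] rot err(tool) [-0.11  1.49 -0.42] F board [-1.9 -0.2 -2.9] T [0.05 1.22 0.04] w 22.7 g 60.4
```

View pics/h2.png

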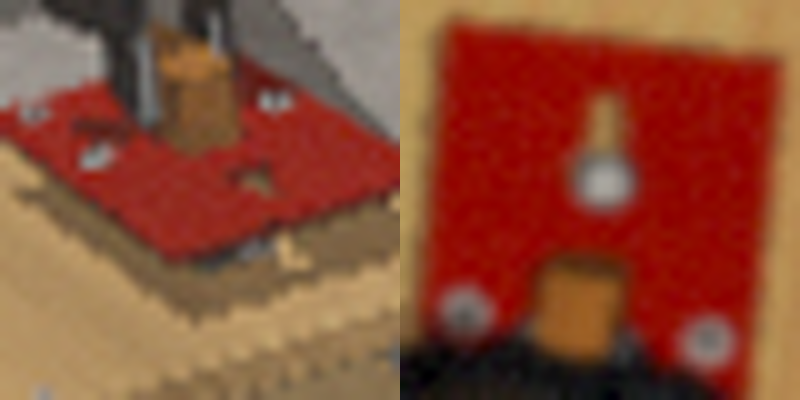

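Top: the stud head at (203,182) in the right half is well centred in the big end as the camera sees it. But the pose didn't follow the command, so I'll check the joints.

```bash
python3 -c "
from go import *
s=arm.read_state();print(s['joints'].round(3),s['joint_vel'].round(3),s['joint_efforts'].round(1))
where()"; python3 -m pendant '[[0,0,0,0,0,0,0],[0,0,0,0,0,0,0],[0,0,0,0,0,0,0]]';python3 -c "
from go import *
where()"
```

```text
[ 0.744  0.211 -0.792  0.836 -0.385 -3.096] [ 0.002 -0.001 -0.    -0.002 -0.    -0.001] [ -0.  -27.4  15.7   2.3   0.1  -0. ]
t 8.3 plate in board [-31.4  23.   31.4] rot err(tool) [-0.12  1.49 -0.43] F board [-1.1  0.2 -3.1] T [ 0.06  1.19 -0.01] w 22.9 g 60.4
clock: 8.6
position: [508.7, 219.3, 170.7]
ee_rot: [0.013, 0.979, -0.003, 0.204]
contact_force: [0.0, -1.0, -3.7]
gripper_width: 23.3
grasp_force: 60.4
t 8.6 plate in board [-31.4  22.9  31.3] rot err(tool) [-0.11  1.5  -0.42] F board [-1.5 -1.  -3.4] T [ 0.03  1.27 -0.01] w 23.3 g 60.4
```

Joint 6 sits on its limit (-3.096 of -3.1), so this grasp is half a turn the wrong way for the sloping pose. I'll go back, set the template on the table, and regrip it with the hand turned 180°.

```bash
python3 -m pendant '[[0,0,-0.015,0,0,0,0],[0,0,-0.03,0,0,0,0],[0,0,-0.02,0,0,0,0],[0,0,0,0,6,0,0],[0,0,0,0,8,0,0],[0,0,0,0,7,0,0],[0,0,0,0,2.5,0,0],[0,-0.02,0,0,0,0,0],[0,-0.04,0,0,0,0,0],[0,-0.045,0,0,0,0,0],[0,-0.045,0,0,0,0,0],[0,-0.045,0,0,0,0,0]]'
python3 -c "
from go import *
delta([548,-215,60],down(0));s=arm.read_state();print(s['joints'].round(2))"
```

```text
clock: 9.8
position: [476.5, 22.6, 230.8]
ee_rot: [0.014, 1.0, -0.001, 0.003]
contact_force: [0.4, -0.4, -2.7]
gripper_width: 23.4
grasp_force: 60.3
t 9.8 shift mm [ -77.1 -235.1  171.8] turn [-0.15  0.33 -1.58] F [ 0.4 -0.4 -2.7] T [-0.01 -0.06 -0.04] w 23.4 g 60.3
[ 0.39  0.15 -0.39  0.01 -1.03 -1.99]
```

```bash
python3 -m pendant '[[-0.013,-0.045,0,-0.15,0.33,-1.5,0],[-0.013,-0.045,0,0,0,0,0],[-0.013,-0.045,0,0,0,0,0],[-0.013,-0.045,0,0,0,0,0],[-0.013,-0.035,0.02,0,0,0,0],[-0.012,-0.02,0.035,0,0,0,0],[0,0,0.04,0,0,0,0],[0,0,0.04,0,0,0,0],[0,0,0.025,0,0,0,0],[0,0,0,0,0,0,0],[0,0,0,0,0,0,0],[0,0,0,0,0,0,0]]'
python3 -c "
from go import *
delta([548,-215,41],down(0));s=arm.read_state();print(s['joints'].round(2))"
```

```text
clock: 11.0
position: [554.5, -211.0, 73.2]
ee_rot: [0.001, 1.0, -0.0, 0.002]
contact_force: [-0.2, -0.4, -2.5]
gripper_width: 23.2
grasp_force: 60.3
t 11.0 shift mm [ 6.6 -4.  32.1] turn [-0.05  0.24 -0.07] F [-0.2 -0.4 -2.5] T [-0.    0.05  0.  ] w 23.2 g 60.3
[-0.09  0.52 -0.29  0.   -0.76 -1.48]
```

```bash
python3 -m pendant '[[0,0,0.015,-0.05,0.24,0,0],[0,0,0.01,0,0,0,0],[0,0,0.004,0,0,0,0],[0,0,0.001,0,0,0,0],[0,0,0.001,0,0,0,0],[0,0,0,0,0,0,0],[0,0,0,0,0,0,0]]'
python3 -c "
from go import *
delta([548,-215,41],down(0))"
```

```text
clock: 11.7
position: [553.1, -210.7, 40.7]
ee_rot: [0.001, 1.0, 0.0, -0.002]
contact_force: [-3.7, 0.9, 5.1]
gripper_width: 23.0
grasp_force: 61.5
t 11.7 shift mm [ 5.1 -4.3 -0.3] turn [ 0.05 -0.21 -0.1 ] F [-3.7  0.9  5.1] T [0.31 0.71 0.  ] w 23.0 g 61.5
```

```bash
python3 -m pendant '[[0,0,0,0,0,0,0.03],[0,0,0,0,0,0,0.06],[0,0,0,0,0,0,0.0854],[0,0,0,0,0,0,0.0854],[0,0,0,0,0,0,0.0854],[0,0,-0.01,0,0,0,0.0854],[0,0,-0.03,0,0,0,0.0854],[0,0,-0.04,0,0,0,0.0854],[0,0,0,0,0,0,0.0854],[0,0,0,0,0,0,0.0854]]'
python3 -m pendant '[[0,0,0,0,0,-8,0.0854],[0,0,0,0,0,-8,0.0854],[0,0,0,0,0,-8,0.0854],[0,0,0,0,0,-8,0.0854],[0,0,0,0,0,-8,0.0854],[0,0,0,0,0,-8,0.0854],[0,0,0,0,0,-8,0.0854],[0,0,0,0,0,-8,0.0854],[0,0,0,0,0,-8,0.0854],[0,0,0,0,0,-8,0.0854],[0,0,0,0,0,-8,0.0854],[0,0,0,0,0,-8,0.0854]]'
python3 -m pendant '[[0,0,0,0,0,-8,0.0854],[0,0,0,0,0,-8,0.0854],[0,0,0,0,0,-8,0.0854],[0,0,0,0,0,-8,0.0854],[0,0,0,0,0,-8,0.0854],[0,0,0,0,0,-8,0.0854],[0,0,0,0,0,-8,0.0854],[0,0,0,0,0,-8,0.0854],[0,0,0,0,0,-8,0.0854],[0,0,0,0,0,-8,0.0854],[0,0,0,0,0,0,0.0854],[0,0,0,0,0,0,0.0854]]'
python3 - <<'E'
from go import *
import cv2
delta([553.1,-210.7,41],down(np.pi));s=arm.read_state();print(s['joints'].round(2))
a=arm.get_image('scene')['image'];b=arm.get_image('top')['image']
for n,im in(('scene',a),('top',b)):
    cv2.imwrite(f'pics/r_{n}.png',im[:,:,::-1])
    o=proj(n,[[553+15,-211,8]])[0].astype(int);x0,y0=o-45
    c=im[y0:y0+90,x0:x0+90].astype(int)
    m=((c[...,0]>80)&(c[...,1]<60)).astype(np.uint8)
    print(n,m.sum())
E
```

```text
clock: 12.7
position: [554.1, -210.8, 121.9]
ee_rot: [0.001, 1.0, 0.0, -0.0]
contact_force: [-1.1, 0.0, -0.6]
gripper_width: 85.5
grasp_force: 0.0
clock: 13.9
position: [552.5, -210.6, 118.7]
ee_rot: [0.744, -0.668, -0.003, 0.002]
contact_force: [-0.2, -0.5, -0.4]
gripper_width: 85.4
grasp_force: 0.0
clock: 15.1
position: [552.8, -210.6, 119.2]
ee_rot: [0.999, -0.037, -0.003, -0.001]
contact_force: [-0.7, 0.3, -0.2]
gripper_width: 85.7
grasp_force: 0.0
t 15.1 shift mm [ 0.7  0.1 78.2] turn [-0.07  0.34 -4.29] F [-0.7  0.3 -0.2] T [-0.04  0.   -0.  ] w 85.7 g 0.0
[-0.09  0.46 -0.25 -0.   -0.87  1.59]
scene 829
top 524
```

```bash
python3 -m pendant '[[0.0007,0,0.02,0,0.34,-4.2,0.0854],[0,0,0.025,0,0,0,0.0854],[0,0,0.02,0,0,0,0.0854],[0,0,0.009,0,0,0,0.0854],[0,0,0.003,0,0,0,0.0854],[0,0,0,0,0,0,0.0854],[0,0,0,0,0,0,0.06],[0,0,0,0,0,0,0.035],[0,0,0,0,0,0,0.01],[0,0,0,0,0,0,0],[0,0,0,0,0,0,0],[0,0,0,0,0,0,0]]'
python3 -m pendant '[[0,0,0,0,0,0,0],[0,0,0,0,0,0,0],[0,0,0,0,0,0,0],[0,0,0,0,0,0,0]]'
python3 -c "
from go import *
delta([553.1,-210.7,41],down(np.pi))"
```

```text
clock: 16.4
position: [554.5, -210.7, 43.6]
ee_rot: [1.0, 0.001, 0.001, -0.0]
contact_force: [0.0, 0.9, 3.9]
gripper_width: 23.0
grasp_force: 61.0
clock: 16.8
position: [554.4, -210.7, 43.6]
ee_rot: [1.0, 0.001, 0.001, -0.0]
contact_force: [-1.5, 1.4, 5.1]
gripper_width: 23.1
grasp_force: 61.1
t 16.8 shift mm [-1.4 -0.   2.5] turn [-0.04 -0.15  0.1 ] F [-1.5  1.4  5.1] T [ 0.44  0.26 -0.03] w 23.1 g 61.1
```

```bash
sed -i 's/diag(\[-1,1,-1.\])/diag([1,-1,-1.])/; s/off=-15,tz=40.7/off=-16,tz=43.6/' go.py
python3 -m pendant '[[0,0,-0.01,0,0,0,0],[0,0,-0.03,0,0,0,0],[0,0,-0.045,0,0,0,0],[0,0,-0.045,0,0,0,0],[0,0,-0.045,0,0,0,0],[0,-0.01,-0.025,0,0,0,0],[-0.006,-0.03,0,0,0,0,0],[-0.006,-0.045,0,0,0,0,0],[-0.006,-0.045,0,0,0,0,0],[-0.006,-0.045,0,0,0,0,0],[-0.006,-0.045,0,0,0,0,0],[-0.006,-0.045,0,0,0,0,0]]'
python3 -m pendant '[[-0.006,-0.045,0,0,0,0,0],[-0.006,-0.045,0,0,0,0,0],[-0.006,-0.04,0,0,0,2,0],[0,-0.025,0,0,0,0,0],[0,0,0,0,6,0,0],[0,0,0,0,8,0,0],[0,0,0,0,8,0,0],[0,0,0,0,3,0,0],[0,0,0,0,0,0,0],[0,0,0,0,0,0,0],[0,0,0,0,0,0,0]]'
python3 -c "
from go import *
p,r=board(-40,25.5,40);delta(p,r);where();print(arm.read_state()['joints'].round(2))"
```

```text
clock: 18.0
position: [515.8, 55.4, 242.3]
ee_rot: [1.0, 0.0, -0.0, -0.0]
contact_force: [1.5, 0.6, -3.0]
gripper_width: 23.1
grasp_force: 60.1
clock: 19.1
position: [501.8, 208.4, 244.1]
ee_rot: [0.977, -0.018, 0.211, 0.004]
contact_force: [-0.0, 0.2, -2.7]
gripper_width: 23.1
grasp_force: 60.2
t 19.1 shift mm [-34.1 -13.7  58.1] turn [ 0.07  0.61 -0.13] F [-0.   0.2 -2.7] T [ 0.11  1.29 -0.01] w 23.1 g 60.2
t 19.1 plate in board [-5.3 11.8 97.7] rot err(tool) [-0.07 -0.61  0.13] F board [-1.2  0.2 -2.4] T [ 0.11  1.29 -0.01] w 23.1 g 60.2
[ 0.8   0.1  -0.67  0.59 -0.59  0.27]
```

```bash
python3 -m pendant '[[-0.01,-0.005,0.01,0,0.6,-0.1,0],[-0.015,-0.005,0.02,0,0,0,0],[-0.009,-0.0037,0.02,0,0,0,0],[0,0,0.014,0,0,0,0],[0,0,0.004,0,0,0,0],[0,0,0,0,0,0,0],[0,0,0,0,0,0,0],[0,0,0,0,0,0,0],[0,0,0,0,0,0,0]]'
python3 - <<'E'
from go import *
import cv2
p,r=board(-40,25.5,30);delta(p,r);where();print(arm.read_state()['joints'].round(2))
a=arm.get_image('scene')['image'][:,:,::-1];b=arm.get_image('top')['image'][:,:,::-1]
cv2.imwrite('pics/k.png',np.hstack([cv2.resize(a[150:190,325:365],(400,400),interpolation=2),cv2.resize(b[180:220,255:295],(400,400),interpolation=2)]))
# hole in top: non-red inside plate region above handle
s=arm.read_state();Rp=R.from_quat(s['ee_rot'])*R.from_matrix(np.diag([1,-1,-1.]));o=s['position']-Rp.apply([-16,0,43.6])
W=lambda q:Rp.apply(q)+o
print('pred top corners/hole/slotend',proj('top',W([[85,55,8],[85,-55,8],[40,0,8],[67.5,0,8]])).round(2).tolist(),'stud',proj('top',BO+BR.apply([[0,23.7,16]])).round(2))
B=cv2.resize(b[180:225,250:300],None,fx=8,fy=8,interpolation=2).astype(int)
red=((B[...,2]>90)&(B[...,1]<70)&(B[...,0]<70)).astype(np.uint8)
cs,hi=cv2.findContours(red,cv2.RETR_CCOMP,cv2.CHAIN_APPROX_NONE)
for c,h in zip(cs,hi[0]):
    if cv2.contourArea(c)>300:
        x,y,w,hh=cv2.boundingRect(c);m=c.reshape(-1,2).mean(0)
        print('hole' if h[3]>=0 else 'outer',cv2.contourArea(c),'x',[(v+.5)/8-.5+250 for v in(x,x+w-1)],'y',[(v+.5)/8-.5+180 for v in(y,y+hh-1)])
hx=B.min(2); ys,xs=np.where((hx>125));print('bright',(xs.mean()+.5)/8+249.5,(ys.mean()+.5)/8+179.5,len(xs),xs.std(),ys.std())
E
```

```text
clock: 20.0
position: [499.5, 222.0, 168.2]
ee_rot: [0.976, -0.017, 0.217, 0.004]
contact_force: [-0.0, -0.4, -3.2]
gripper_width: 22.9
grasp_force: 60.1
t 20.0 shift mm [-0.1 -0.2  0.2] turn [ 0.06 -0.05  0.05] F [-0.  -0.4 -3.2] T [ 0.03  1.28 -0.  ] w 22.9 g 60.1
t 20.0 plate in board [-39.9  25.3  30.2] rot err(tool) [-0.06  0.05 -0.05] F board [-1.4 -0.4 -2.9] T [ 0.03  1.28 -0.  ] w 22.9 g 60.1
[ 0.72  0.2  -0.85  1.01 -0.35 -0.12]
pred top corners/hole/slotend [[257.59, 183.64], [291.54, 187.94], [273.25, 199.3], [274.04, 191.07]] stud [[274.71 197.71]]
outer 66925.5 x [253.9375, 291.8125] y [184.6875, 224.4375]
hole 1425.5 x [281.8125, 287.1875] y [214.0625, 219.4375]
hole 1311.0 x [257.4375, 262.9375] y [210.9375, 215.6875]
hole 3713.0 x [267.0625, 275.4375] y [209.8125, 218.4375]
hole 411.0 x [269.1875, 275.1875] y [208.1875, 209.9375]
hole 3384.0 x [270.3125, 277.4375] y [191.9375, 203.1875]
bright 274.4465909090909 198.42891414141414 495 5.459748360313236 7.469759187289117
```

View pics/k.png

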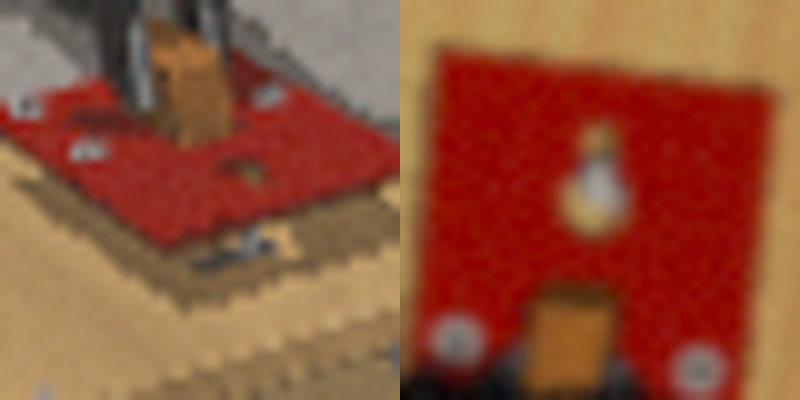

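Top (right half): hole contour x 270.3–277.4, y 191.9–203.2, so the big end is centred near (273.9,199.9). The stud head is at about (274.9,197.8). Accounting for parallax, the hole is about 2 mm too far down-slope. I'll correct that and lower to just below head height.

```bash
python3 -m pendant '[[0.002,0.0005,0.002,0,0,0,0],[0,0,0.004,0,0,0,0],[0,0,0.004,0,0,0,0],[0,0,0.002,0,0,0,0],[0,0,0.001,0,0,0,0],[0,0,0.001,0,0,0,0],[0,0,0.001,0,0,0,0],[0,0,0.001,0,0,0,0],[0,0,0.001,0,0,0,0],[0,0,0,0,0,0,0],[0,0,0,0,0,0,0]]'
python3 -c "
from go import *
where()"
```

```text
clock: 21.2
position: [508.1, 220.6, 152.9]
ee_rot: [0.976, -0.017, 0.216, 0.005]
contact_force: [0.5, 0.3, -3.1]
gripper_width: 23.0
grasp_force: 60.1
t 21.2 plate in board [-38.5  24.2  12.7] rot err(tool) [-0.12 -0.01 -0.06] F board [-0.9  0.3 -3. ] T [ 0.07  1.31 -0.02] w 23.0 g 60.1
```

```bash
python3 -m pendant '[[0,0,0.0015,0,0,0,0],[0,0,0.0015,0,0,0,0],[0,0,0.0015,0,0,0,0],[0,0,0.0015,0,0,0,0],[0,0,0,0,0,0,0],[0,0,0,0,0,0,0]]'
python3 -c "
from go import *
where()"
```

```text
clock: 21.8
position: [510.7, 220.4, 147.4]
ee_rot: [0.976, -0.017, 0.216, 0.005]
contact_force: [0.4, -0.2, -3.6]
gripper_width: 22.9
grasp_force: 60.1
t 21.8 plate in board [-38.5  24.1   6.5] rot err(tool) [-0.13 -0.02 -0.05] F board [-1.1 -0.2 -3.4] T [0.09 1.32 0.03] w 22.9 g 60.1
```

```bash
python3 -m pendant '[[0,0,0.0015,0,0,0,0],[0,0,0.0015,0,0,0,0],[0,0,0.001,0,0,0,0],[0,0,0,0,0,0,0],[0,0,0,0,0,0,0]]'
python3 -c "
from go import *
where()"
python3 -m pendant '[[0,0,0.001,0,0,0,0],[0,0,0.001,0,0,0,0],[0,0,0,0,0,0,0],[0,0,0,0,0,0,0]]'
python3 -c "
from go import *
where()"
```

```text
clock: 22.3
position: [512.4, 220.4, 143.8]
ee_rot: [0.976, -0.017, 0.216, 0.005]
contact_force: [0.0, 0.0, -3.1]
gripper_width: 22.5
grasp_force: 60.1
t 22.3 plate in board [-38.5  24.1   2.6] rot err(tool) [-0.12 -0.02 -0.05] F board [-1.3  0.  -2.8] T [0.08 1.32 0.03] w 22.5 g 60.1
clock: 22.7
position: [513.2, 220.6, 142.1]
ee_rot: [0.976, -0.016, 0.216, 0.005]
contact_force: [-0.3, 0.6, -2.3]
gripper_width: 22.7
grasp_force: 60.3
t 22.7 plate in board [-38.5  24.4   0.7] rot err(tool) [-0.1  -0.01 -0.07] F board [-1.3  0.6 -1.9] T [0.14 1.28 0.05] w 22.7 g 60.3
```

```bash
python3 -m pendant '[[0,0,0.001,0,0,0,0],[0,0,0,0,0,0,0],[0,0,0,0,0,0,0]]'
python3 -c "
from go import *
where()"
python3 -m pendant '[[0,0,0.001,0,0,0,0],[0,0,0,0,0,0,0],[0,0,0,0,0,0,0]]'
python3 -c "
from go import *
where()"
```

```text
clock: 23.0
position: [513.6, 220.6, 141.3]
ee_rot: [0.976, -0.017, 0.216, 0.005]
contact_force: [-1.6, 0.0, -2.1]
gripper_width: 22.9
grasp_force: 60.6
t 23.0 plate in board [-38.5  24.3  -0.2] rot err(tool) [-0.1  -0.   -0.07] F board [-2.4 -0.  -1.3] T [0.18 1.34 0.06] w 22.9 g 60.6
clock: 23.3
position: [514.0, 220.5, 140.5]
ee_rot: [0.976, -0.017, 0.216, 0.005]
contact_force: [-2.8, -0.4, 1.1]
gripper_width: 22.6
grasp_force: 60.9
t 23.3 plate in board [-38.4  24.3  -1.2] rot err(tool) [-0.09  0.   -0.06] F board [-2.  -0.5  2.2] T [0.06 1.51 0.08] w 22.6 g 60.9
```

```bash
python3 -m pendant '[[-0.0015,0,-0.0007,0,0,0,0],[-0.0015,0,0,0,0,0,0],[-0.0015,0,0,0,0,0,0],[-0.0015,0,0,0,0,0,0],[0,0,0,0,0,0,0],[0,0,0,0,0,0,0]]'
python3 -c "
from go import *
where()"
python3 -m pendant '[[-0.001,0,0,0,0,0,0],[-0.001,0,0,0,0,0,0],[-0.001,0,0,0,0,0,0],[0,0,0,0,0,0,0]]'
python3 -c "
from go import *
where()"
```

```text
clock: 23.9
position: [508.3, 220.8, 138.4]
ee_rot: [0.976, -0.016, 0.216, 0.005]
contact_force: [-0.7, 1.1, 0.2]
gripper_width: 22.7
grasp_force: 60.7
t 23.9 plate in board [-44.5  24.4  -0.6] rot err(tool) [-0.09 -0.01 -0.07] F board [-0.5  1.1  0.5] T [0.39 0.84 0.09] w 22.7 g 60.7
clock: 24.3
position: [505.5, 220.7, 137.0]
ee_rot: [0.976, -0.017, 0.216, 0.005]
contact_force: [-0.4, 0.1, -0.8]
gripper_width: 22.9
grasp_force: 60.7
t 24.3 plate in board [-47.6  24.2  -0.6] rot err(tool) [-0.11 -0.02 -0.07] F board [-0.7  0.1 -0.5] T [0.34 0.67 0.07] w 22.9 g 60.7
```

```bash
python3 -m pendant '[[-0.001,0,0,0,0,0,0],[-0.001,0,0,0,0,0,0],[-0.001,0,0,0,0,0,0],[0,0,0,0,0,0,0]]'
python3 -c "
from go import *
where()"
python3 -m pendant '[[-0.001,0,0,0,0,0,0],[-0.001,0,0,0,0,0,0],[0,0,0,0,0,0,0]]'
python3 -c "
from go import *
where()"
```

```text
clock: 24.7
position: [502.7, 220.9, 135.7]
ee_rot: [0.976, -0.016, 0.216, 0.005]
contact_force: [-1.5, 0.3, -0.2]
gripper_width: 23.0
grasp_force: 60.7
t 24.7 plate in board [-50.7  24.3  -0.6] rot err(tool) [-0.1  -0.03 -0.08] F board [-1.4  0.3  0.5] T [0.37 0.72 0.1 ] w 23.0 g 60.7
clock: 25.0
position: [500.9, 220.8, 134.9]
ee_rot: [0.976, -0.017, 0.216, 0.005]
contact_force: [-0.4, 0.3, 0.8]
gripper_width: 23.0
grasp_force: 60.7
t 25.0 plate in board [-52.7  24.2  -0.7] rot err(tool) [-0.11 -0.03 -0.07] F board [-0.   0.3  0.9] T [0.34 0.7  0.03] w 23.0 g 60.7
```

```bash
python3 -m pendant '[[0,0.001,0,0,0,0,0],[0,0.001,0,0,0,0,0],[0,0,0,0,0,0,0]]'
python3 -c "
from go import *
where()"
python3 -m pendant '[[0,-0.001,0,0,0,0,0],[0,-0.001,0,0,0,0,0],[0,-0.001,0,0,0,0,0],[0,-0.001,0,0,0,0,0],[0,0,0,0,0,0,0]]'
python3 -c "
from go import *
where()"
```

```text
clock: 25.3
position: [500.7, 219.8, 134.9]
ee_rot: [0.976, -0.015, 0.216, 0.004]
contact_force: [-1.8, 3.8, -0.9]
gripper_width: 22.5
grasp_force: 60.6
t 25.3 plate in board [-52.9  23.1  -0.6] rot err(tool) [-0.   -0.05 -0.19] F board [-2.1  3.7  0. ] T [1.02 1.   0.76] w 22.5 g 60.6
clock: 25.8
position: [500.9, 222.0, 134.6]
ee_rot: [0.976, -0.017, 0.216, 0.006]
contact_force: [-2.2, -2.7, -0.2]
gripper_width: 23.0
grasp_force: 60.9
t 25.8 plate in board [-52.8  25.3  -0.9] rot err(tool) [-0.23 -0.03  0.01] F board [-2.  -2.8  0.7] T [-0.31  1.17 -0.29] w 23.0 g 60.9
```

Neck contact on both sides (23.1 and 25.3) confirms the neck is in the slot, so I'll centre at 24.2 and slide home.

```bash
python3 -m pendant '[[0,0.001,0,0,0,0,0],[-0.001,0,0,0,0,0,0],[-0.0015,0,0,0,0,0,0],[-0.0015,0,0,0,0,0,0],[-0.0015,0,0,0,0,0,0],[0,0,0,0,0,0,0]]'
python3 -c "
from go import *
where()"
python3 -m pendant '[[-0.001,0,0,0,0,0,0],[-0.001,0,0,0,0,0,0],[0,0,0,0,0,0,0]]'
python3 -c "
from go import *
where()"
```

```text
clock: 26.4
position: [496.0, 222.3, 132.7]
ee_rot: [0.976, -0.016, 0.216, 0.005]
contact_force: [-0.3, -0.2, 0.1]
gripper_width: 23.0
grasp_force: 60.6
t 26.4 plate in board [-58.1  25.5  -0.6] rot err(tool) [-0.07 -0.02 -0.09] F board [-0.2 -0.2  0.2] T [0.36 0.87 0.12] w 23.0 g 60.6
clock: 26.7
position: [494.2, 222.2, 131.8]
ee_rot: [0.976, -0.016, 0.216, 0.005]
contact_force: [-0.6, 0.2, 0.1]
gripper_width: 22.7
grasp_force: 60.6
t 26.7 plate in board [-60.1  25.3  -0.6] rot err(tool) [-0.1  -0.01 -0.08] F board [-0.5  0.2  0.3] T [0.34 0.72 0.08] w 22.7 g 60.6
```

```bash
python3 -m pendant '[[-0.001,0,0,0,0,0,0],[0,0,0,0,0,0,0]]'
python3 -c "
from go import *
where()"
python3 -m pendant '[[-0.001,0,0,0,0,0,0],[0,0,0,0,0,0,0]]'
python3 -c "
from go import *
where()"
python3 -m pendant '[[-0.001,0,0,0,0,0,0],[0,0,0,0,0,0,0]]'
python3 -c "
from go import *
where()"
```

```text
clock: 26.9
position: [493.3, 222.2, 131.4]
ee_rot: [0.976, -0.017, 0.216, 0.005]
contact_force: [-0.8, -0.2, -0.1]
gripper_width: 22.9
grasp_force: 60.6
t 26.9 plate in board [-61.1  25.3  -0.6] rot err(tool) [-0.11 -0.02 -0.07] F board [-0.8 -0.3  0.2] T [0.32 0.69 0.06] w 22.9 g 60.6
clock: 27.1
position: [492.4, 222.2, 130.9]
ee_rot: [0.976, -0.017, 0.216, 0.005]
contact_force: [1.1, 0.4, 1.1]
gripper_width: 22.9
grasp_force: 60.6
t 27.1 plate in board [-62.1  25.2  -0.6] rot err(tool) [-0.11 -0.02 -0.07] F board [1.5 0.4 0.5] T [0.34 0.68 0.04] w 22.9 g 60.6
clock: 27.3
position: [492.0, 222.2, 130.9]
ee_rot: [0.976, -0.017, 0.217, 0.005]
contact_force: [1.7, 0.6, 1.0]
gripper_width: 22.7
grasp_force: 60.6
t 27.3 plate in board [-62.5  25.2  -0.5] rot err(tool) [-0.12  0.04 -0.04] F board [1.9 0.7 0.2] T [0.29 0.18 0.05] w 22.7 g 60.6
```

```bash
python3 -m pendant '[[-0.001,0,0,0,0,0,0],[0,0,0,0,0,0,0]]'
python3 -c "
from go import *
where()"
python3 -m pendant '[[-0.001,0,0,0,0,0,0],[0,0,0,0,0,0,0],[0,0,0,0,0,0,0]]'
python3 -c "
from go import *
where()"
```

```text
clock: 27.5
position: [491.8, 222.2, 131.1]
ee_rot: [0.976, -0.017, 0.217, 0.005]
contact_force: [4.8, -0.5, 2.2]
gripper_width: 22.9
grasp_force: 60.6
t 27.5 plate in board [-62.5  25.3  -0.3] rot err(tool) [-0.13  0.12 -0.  ] F board [ 5.3 -0.3 -0. ] T [ 0.04 -0.67 -0.05] w 22.9 g 60.6
clock: 27.8
position: [491.6, 222.3, 131.2]
ee_rot: [0.976, -0.017, 0.218, 0.005]
contact_force: [7.5, -1.1, 2.2]
gripper_width: 23.0
grasp_force: 60.5
t 27.8 plate in board [-62.7  25.3  -0.1] rot err(tool) [-0.14  0.2   0.03] F board [ 7.8 -0.8 -1.1] T [ 0.06 -1.11  0.05] w 23.0 g 60.5
```

```bash
python3 -m pendant '[[0.001,0,0,0,0,0,0],[0,0,0,0,0,0,0]]'
python3 - <<'E'
from go import *
import cv2
where()
for n in('scene','top'): cv2.imwrite(f'pics/e_{n}.png',arm.get_image(n)['image'][:,:,::-1])
b=cv2.imread('pics/e_top.png')
s=8;B=cv2.resize(b[160:260,240:330],None,fx=s,fy=s,interpolation=2).astype(int)
red=((B[...,2]>90)&(B[...,1]<70)&(B[...,0]<70)).astype(np.uint8)
wood=((B[...,2]>130)&(B[...,1]>90)&(B[...,2]-B[...,0]>50)).astype(np.uint8)|red
def line(pts):
    vx,vy,x,y=cv2.fitLine(np.array(pts,np.float32),cv2.DIST_HUBER,0,.01,.01).ravel();return round(float(np.degrees(np.arctan2(vy,vx))),2),((x+.5)/s+239.5,(y+.5)/s+159.5)
ys,xs=np.where(red);print('red bbox',xs.min()/s+240,xs.max()/s+240,ys.min()/s+160,ys.max()/s+160)
for nm,m in(('red',red),('wood',wood)):
    m=cv2.morphologyEx(m,cv2.MORPH_OPEN,np.ones((9,9)))
    n,l,st,_=cv2.connectedComponentsWithStats(m);m=(l==1+st[1:,4].argmax())
    x0,x1=np.where(m.any(0))[0][[0,-1]];y0=np.where(m.any(1))[0][0]
    cols=range(x0+50,x1-50,3);print(nm,'top edge',line([(c,np.argmax(m[:,c])) for c in cols]))
    rows=range(y0+80,y0+250,3)
    for e,f in(('left',lambda r:np.argmax(m[r])),('right',lambda r:m.shape[1]-1-np.argmax(m[r][::-1]))): print('  ',e,line([(f(r),r) for r in rows]))
E
```

```text
clock: 28.0
position: [491.8, 222.3, 131.0]
ee_rot: [0.976, -0.017, 0.217, 0.005]
contact_force: [5.0, -0.8, 2.0]
gripper_width: 23.2
grasp_force: 60.6
t 28.0 plate in board [-62.6  25.3  -0.3] rot err(tool) [-0.13  0.11 -0.01] F board [ 5.4 -0.6 -0.3] T [ 0.05 -0.81 -0.07] w 23.2 g 60.6
red bbox 249.125 292.5 190.0 247.0
red top edge (7.45, (np.float32(274.68567), np.float32(191.31609)))
   left (-85.81, (np.float32(258.34793), np.float32(208.09897)))
   right (-83.7, (np.float32(290.275), np.float32(209.6875)))
wood top edge (7.44, (np.float32(282.6221), np.float32(173.63171)))
   left (-85.44, (np.float32(250.3125), np.float32(191.9875)))
   right (-85.15, (np.float32(317.4375), np.float32(191.425)))
```

The template's top edge is parallel to the board's (7.45° vs 7.44°), so I'll release and retract.

```bash
python3 -m pendant '[[0,0,0,0,0,0,0.026],[0,0,0,0,0,0,0.03],[0,0,0,0,0,0,0.04],[0,0,0,0,0,0,0.055],[0,0,0,0,0,0,0.07],[0,0,0,0,0,0,0.07],[0,0,0,0,0,0,0.07],[0,0,-0.005,0,0,0,0.07],[0,0,-0.02,0,0,0,0.07],[0,0,-0.04,0,0,0,0.07],[0,0,-0.04,0,0,0,0.07],[0,0,0,0,0,0,0.07]]'
python3 -m pendant '[[-0.03,0,-0.04,0,0,0,0.07],[-0.03,0,-0.04,0,0,0,0.07],[0,0,0,0,0,0,0.07],[0,0,0,0,0,0,0.07],[0,0,0,0,0,0,0.07]]'
python3 - <<'E'
from go import *
import cv2
where()
for n in('scene','top'): cv2.imwrite(f'pics/f_{n}.png',arm.get_image(n)['image'][:,:,::-1])
s=8
bp=BR.apply([[80,110,0],[80,-110,0],[21.5,55+23.7,8],[21.5,-55+23.7,8]])+BO
for nm in('e','f'):
    B=cv2.resize(cv2.imread(f'pics/{nm}_top.png')[160:260,240:330],None,fx=s,fy=s,interpolation=2).astype(int)
    m=((B[...,2]>90)&(B[...,1]<70)&(B[...,0]<70)).astype(np.uint8)
    m=cv2.morphologyEx(m,cv2.MORPH_OPEN,np.ones((9,9)));n,l,st,_=cv2.connectedComponentsWithStats(m);m=(l==1+st[1:,4].argmax())
    x0,x1=np.where(m.any(0))[0][[0,-1]]
    p=np.array([(c,np.argmax(m[:,c])) for c in range(x0+70,x1-50,3)],np.float32)
    vx,vy,x,y=cv2.fitLine(p,cv2.DIST_HUBER,0,.01,.01).ravel();print(nm,'angle',np.degrees(np.arctan2(vy,vx)),'y at col 275',(y+(35*s-x)*vy/vx+.5)/s+159.5)
print('pred home corners',proj('top',bp).round(1).tolist())
# bystanders changed?
for n in('scene','top'):
    d=cv2.absdiff(cv2.imread(f'pics/{n}0.png'),cv2.imread(f'pics/f_{n}.png')).max(2)
    for k,(x,y) in ({'cup':(339,153),'drill':(180,228),'glue':(475,263),'offcut':(332,265)} if n=='top' else {'cup':(326,238),'drill':(400,150),'glue':(168,215),'offcut':(283,179)}).items(): print(n,k,d[y-12:y+12,x-12:x+12].mean().round(1))
E
```

```text
clock: 29.3
position: [456.2, 226.9, 218.0]
ee_rot: [0.975, -0.017, 0.224, 0.002]
contact_force: [1.0, 1.4, 0.3]
gripper_width: 69.8
grasp_force: 0.0
clock: 29.8
position: [368.3, 226.6, 259.2]
ee_rot: [0.975, -0.018, 0.221, 0.007]
contact_force: [0.8, 0.3, 0.0]
gripper_width: 70.2
grasp_force: 0.0
t 29.8 plate in board [-120.4   25.3  168. ] rot err(tool) [-0.39  0.58  0.03] F board [ 0.7  0.4 -0.3] T [ 0.05  0.82 -0.01] w 70.2 g 0.0
e angle 7.6574483 y at col 275 191.29378
f angle 7.323763 y at col 275 191.23532
pred home corners [[251.7, 169.7], [318.2, 178.2], [259.2, 188.7], [292.3, 193.0]]
scene cup 3.5
scene drill 5.0
scene glue 12.3
scene offcut 15.5
top cup 2.8
top drill 3.3
top glue 3.6
top offcut 8.9
```

```bash
python3 -c "
from bench import arm
print(arm.job_done())"
```

```text
the job is handed in; nothing more can be done
None
```

The template is on the stud, fully home and straight (top edge parallel to the board's within about 0.2°); it stayed put after release, with no contact force above about 8 N, and the job was handed in at about 30 s.

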